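# Put the leaf stamp away in the bench drawer

### The job

The leaf stamp standing on the bench is to be put away in the top drawer of the blue-fronted drawer unit, which is too shallow for it to stand in. Lay the stamp down flat on its broad side on the bench, without letting it topple over, and let go of it; then take it again from above and lay it flat in the opened top drawer, let go, and push that drawer fully shut. Leave the glue bottle, the loose leaf, the bangle and the jar where they are.

Things in the scene. Friction and masses are not known exactly. Their poses are not given: they have to be found in the camera images.
- stamp: Leaf stamp, 130 mm long, about 0.3 kg: brass head 40 x 72 x 22 mm (x, y, z) below, wooden handle of 40 (x) x 36 (y) mm section above it, green band near its top. Starts standing on its head. Origin: centre of the head's underside; z runs along the handle. Head and handle are flush on the two x faces: the broad sides on which it lies flat, 40 mm thick.
- stamp_mid (a point): Point on the stamp's centre line, half way along (65 mm from the head's underside); axes as the stamp's. 20 mm above what it lies flat on.
- cab_drawer0 (a joint): The drawer unit is a grey steel case 280 deep (x) x 240 wide (y) x 188 mm high with two blue-fronted drawers, one above the other, facing the robot roughly; its x axis points from the front into the unit. This is how far the TOP drawer is pulled out, in m: 0 shut, 0.197 fully out. It stays where it is left.
- cab_drawer0_handle (a point): Middle of the top drawer's bar handle: round bar 11 mm thick, 120 mm long along the unit's y, 42 mm below the unit's top, its axis 35 mm in front of the drawer front (29 mm clear gap), held by posts 51 mm either side of the middle. Axes as the unit's; the drawer opens along their -x.
- drawer_spot (a point): Point on the top drawer's inner floor, midway across, 58 mm behind the inner face of its front wall and 177 mm before its back wall; moves with the drawer; axes as the unit's. The inside is 235 (x) x 198 mm (y), walls 62 mm above the floor. The handle bar is 113 mm from it towards -x and 46 mm above it; the front's outer face 78 mm towards -x.
- glue: Glue bottle, white with red cap, 38 mm diameter, 110 mm tall, standing. Origin: centre of its underside. Leave it alone.
- leaf: Loose green sheet-metal leaf, about 100 x 50 x 6 mm, lying flat. Origin: centre of its underside. Leave it alone.
- bangle: Orange bangle, 72 mm outside diameter, 12 mm high, lying flat. Origin: centre of its underside. Leave it alone.
- jar: Amber lacquer jar, 64 mm diameter, 75 mm tall. Origin: centre of its underside. Leave it alone.

How it is judged:
By the outcome, as a careful person would: the job done as asked, in the order asked, and still so for the second after the job is handed in, with the robot touching nothing.
It also fails if it takes over 72 s, if anything falls off the work surface, if the arm or the gripper's body presses on something with over 40 N, if the wrist force passes 120 N, or if a joint passes its speed limit or range.

### The arm

A 6-joint arm with a two-finger parallel gripper is mounted at the origin on the work surface. World frame = base frame: x ahead of the robot, y to its left, z up, the work surface at z = 0. Lengths are in mm, angles in rad, forces in N, time in s.
With the tool pointing down it reaches from about 300 to 775 mm from the base axis. Payload 14.6 kg.
Tool frame: the origin (TCP) lies at the very end of the fingers, on their centre line; the grasp point (between the pads) lies 19 mm behind it; z points along the fingers, y is the line along which they close (so a half turn about z gives the same grasp; the last joint's range is limited). The gripper opens to 94 mm and grips with 3 to 60 N. Pads are 16 mm wide; open, the fingers measure 119 mm over their backs; the gripper's body (75 mm by 177 mm) begins 78 mm behind the grasp point.
Start: joints at [1.133, 0.3, 1.521, -0, 1.321, -0.067], TCP at [199.295, 512.612, 205.446] pointing down, gripper open.
Joint ranges: [-3.03, 3.03], [-0.79, 2.21], [0.23, 2.52], [-1.04, 4.18], [0, 3.07], [-2.55, 2.55]. Speed limits (rad/s): [2.22, 2.22, 2.57, 3.14, 3.14, 3.14].

### API

Orientations are given as [roll, pitch, yaw] about the fixed x, y, z axes, in that order (R = Rz(yaw) Ry(pitch) Rx(roll)).
In Python, from cell import manip gives the robot as it stands.
- The arm moves only by the tool servo_tool, never from a script. Its argument "rows" is a list of rows, each a list of 7 numbers: the turn, a rotation vector about the world's x, y, z in degrees, then the shift along the world's x, y, z in mm, then the closure, from 0 (fully open) to 1 (shut). In form: [[rx, ry, rz, dx, dy, dz, fingers], ...]. A call has 1 to 20 rows; each row shifts and turns the commanded pose from where the row before left it; what a row does not reach is not made up. A row lasts 1/8 s, in which the tool goes at most 62.5 mm and 10.7 degrees, less where a joint would pass 70% of its speed; a pose out of reach is approached as far as the arm can. A call with a gripper value outside its range is refused whole. The fingers move at their own pace and stop on an object; "grip_force" is the grip in N (left out, the last holds). Time passes only in rows, so rows that do not move let the fingers close. It gives the time, the measured TCP pose, the force, the opening and the grip force at its end, in the units of the state.
- manip.read_state(): the state, without advancing time (a new reading comes with each control period).
- manip.camera(name): name is "scene" or "top" or "wrist"; returns the picture (420x560x3 uint8, red, green, blue); there is no depth.
- manip.camera_info(name): a dict with "fx", "fy", "cx", "cy" (pixels), "D" ([k1, k2, p1, p2, k3] as OpenCV has them; the pictures are not rectified), "position" and "rotation" of the camera in the world; the wrist camera has in their place "T_tool_cam" (4x4, takes a point from camera to tool coordinates, whose origin is the TCP and whose axes are the flange's). Camera axes: x right, y down, z forward; pixel columns grow to the right and rows downward; lengths in mm; the calibration is good to about 2 mm. A picture is of the moment at which its call begins: read the wrist's pose just before it. camera_info takes no time and is no camera call.
- manip.sign_off(): hands the job in; it is judged then, once.
The state is a dict: "clock": time; "joints": joint angles; "qd": joint speeds; "effort": joint torques, N m; "eef_pos": TCP position; "eef_rot": TCP orientation; "wrist_force": force on the tool from outside, world axes, zero at the start; "moment": the same for the moment, N m; "finger_gap": finger opening in mm; "finger_force": force on a finger pad.
Only numpy, scipy, OpenCV 4.12 (cv2) and the standard library are available. Lean on these libraries where they do the work, as an engineer would, in place of code of your own. Each camera call takes 0.05 s, during which the arm holds its last target. There are 200 camera calls.

## Working session

There is one attempt and no reset: what is moved stays moved. The work goes in short steps, Python scripts to look and compute and a tool call to move; the robot and the scene stay as the last step left them, time stands still between calls to the robot, and variables do not carry over. Pictures are saved under pics/ and viewed, at most 10 in all, crops included, and the job is handed in when it is done.

Besides the shell and the picture viewer there is one more tool, called after ">>>" by a JSON object that holds its "api" and its "payload". servo_tool: Moves the arm, as the interface text tells. Its arguments: {"type":"object","properties":{"rows":{"type":"array","items":{"type":"array","items":{"type":"number"}}},"grip_force":{"type":"number"}},"required":["rows"]}

```bash
mkdir -p pics; ls
cat > h.py <<'E'
import numpy as np, cv2
from cell import manip
def cam(n):
    i=manip.camera_info(n); K=np.array([[i['fx'],0,i['cx']],[0,i['fy'],i['cy']],[0,0,1.]])
    if 'T_tool_cam' in i:
        from scipy.spatial.transform import Rotation as Ro
        s=manip.read_state(); T=np.eye(4); T[:3,:3]=Ro.from_euler('xyz',s['eef_rot']).as_matrix(); T[:3,3]=s['eef_pos']
        T=T@np.array(i['T_tool_cam']); R=T[:3,:3]; p=T[:3,3]
    else: R=np.array(i['rotation']); p=np.array(i['position'])
    return K,np.array(i['D'],float),R,p
def onplane(n,px,z,c=None):
    K,D,R,p=c or cam(n); u=cv2.undistortPoints(np.array(px,float).reshape(-1,1,2),K,D).reshape(-1,2)
    d=np.c_[u,np.ones(len(u))]@R.T; return p+d*((z-p[2])/d[:,2])[:,None]
def proj(n,P,c=None):
    K,D,R,p=c or cam(n); return cv2.projectPoints(np.array(P,float).reshape(-1,1,3),R.T,-R.T@p,K,D)[0].reshape(-1,2)
def snap(n,f,crop=None,s=1):
    im=manip.camera(n)[:,:,::-1]
    if crop: a,b,c,d=crop; im=im[b:d,a:c]
    cv2.imwrite('pics/'+f,cv2.resize(im,None,fx=s,fy=s,interpolation=cv2.INTER_CUBIC))
E
python3 - <<'E'
from h import *
print(manip.read_state())
for n in('scene','top','wrist'): print(n,manip.camera_info(n))
snap('top','top1.png',s=1.42); snap('scene','sc1.png',s=1.42)
E
```

```text
pics
{'clock': 0.0, 'joints': array([ 1.13340659e+00,  3.00475313e-01,  1.52158059e+00, -2.66095872e-05,
        1.32073229e+00, -6.65894133e-02]), 'qd': array([-0.00035305,  0.00237393, -0.00092192, -0.00035905,  0.00109211,
       -0.00084461]), 'effort': array([ 1.44872138e-03, -5.31806695e+01, -3.52733874e+01,  7.09446031e-02,
        2.43432366e-02, -8.04072056e-05]), 'eef_pos': array([199.18707337, 512.37207228, 204.88423733]), 'eef_rot': array([-3.14039804e+00, -5.38350800e-05,  2.77079890e+00]), 'wrist_force': array([-0.17279276,  0.59542067, -0.60518498]), 'moment': array([-0.00220889,  0.01151829, -0.04938917]), 'finger_force': 0.0, 'finger_gap': 94.06558036916111}
scene {'fx': 469.5097182996129, 'fy': 469.5097182996129, 'cx': 274.2286544636955, 'cy': 209.39376883066709, 'D': array([-0.00549408,  0.        ,  0.        ,  0.        ,  0.        ]), 'position': array([1521.18362079,  -28.27626869,  762.07800247]), 'rotation': array([-2.16086001,  0.01266691,  1.61345394])}
top {'fx': 469.0267000073326, 'fy': 469.0267000073326, 'cx': 281.4395527255329, 'cy': 209.2187768960461, 'D': array([0.01311116, 0.        , 0.        , 0.        , 0.        ]), 'position': array([ 327.08657917, -101.19056   , 1117.18399326]), 'rotation': array([-2.93719373,  0.0037929 , -1.50896167])}
wrist {'fx': 296.3780864603694, 'fy': 296.3780864603694, 'cx': 280.3836736782575, 'cy': 207.06381999718576, 'D': array([-0.01802805,  0.        ,  0.        ,  0.        ,  0.        ]), 'T_tool_cam': array([[-9.24970955e-05, -9.69065654e-01, -2.46803057e-01,
         7.14999499e+01],
       [ 9.99999989e-01, -6.16130585e-05, -1.32858953e-04,
         2.85540704e-01],
       [ 1.13542757e-04, -2.46803066e-01,  9.69065650e-01,
        -1.79430919e+02],
       [ 0.00000000e+00,  0.00000000e+00,  0.00000000e+00,
         1.00000000e+00]])}
```

View pics/top1.png

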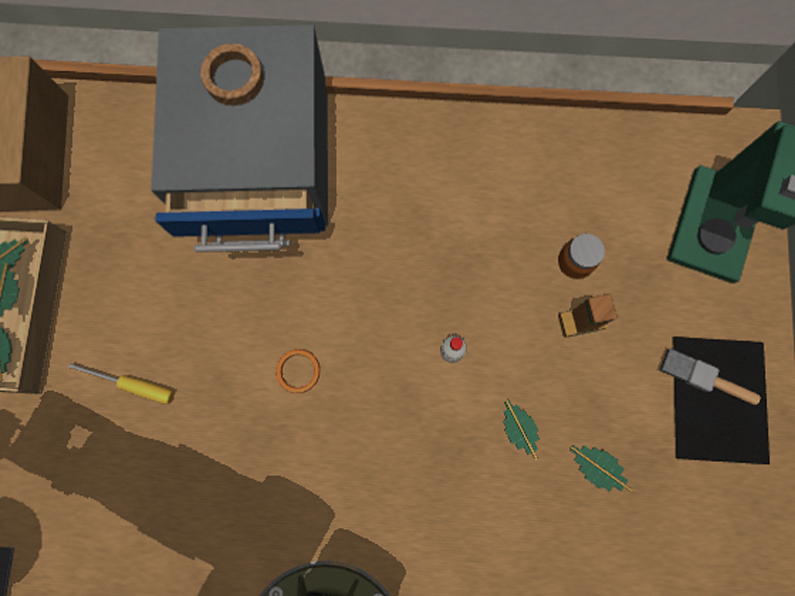

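View pics/sc1.png

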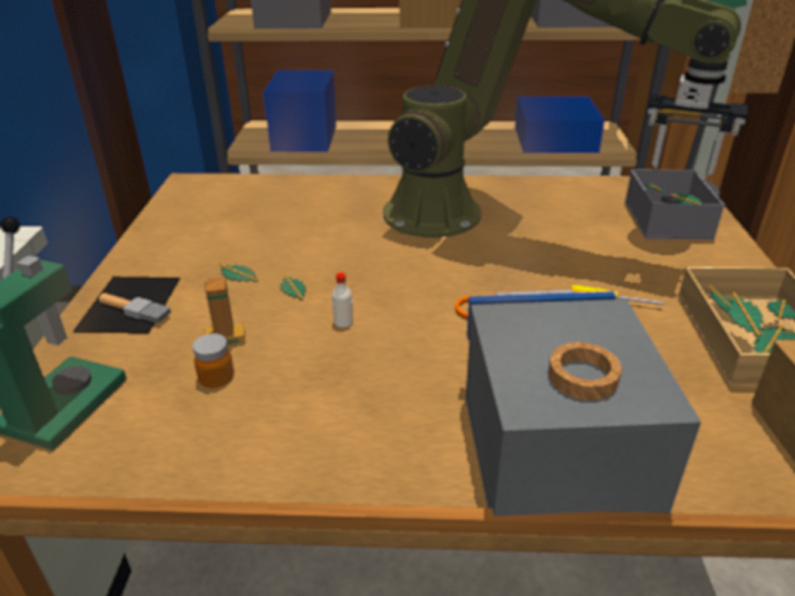

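The top view shows the unit at upper left, with its top drawer slightly open and a wooden ring on top. The stamp stands at about (590,312) in the enlarged picture, the jar at (582,255), the glue at (455,348), the bangle at (298,370), and two leaves are visible. Next I'll view enlarged crops.

```bash
sed -i "s/else: R=np.array(i\['rotation'\])/else: R=Ro.from_euler('xyz',i['rotation']).as_matrix()/; s/^        from scipy.*$//; 1a from scipy.spatial.transform import Rotation as Ro" h.py
python3 - <<'E'
from h import *
im=manip.camera('top')[:,:,::-1]; cv2.imwrite('pics/top_raw.png',im)
a=cv2.resize(im[5:185,100:240],None,fx=2.8,fy=2.8,interpolation=cv2.INTER_CUBIC)   # 392x504
b=cv2.resize(im[185:248,380:446],None,fx=6,fy=6,interpolation=cv2.INTER_CUBIC)  #396x378
o=np.zeros((510,800,3),np.uint8); o[:a.shape[0],:a.shape[1]]=a; o[:b.shape[0],400:400+b.shape[1]]=b
cv2.imwrite('pics/c1.png',o)
s=1.42
f=lambda px,z: onplane('top',np.array(px)/s,z).round(0)
print('case top',f([[160,30],[313,26],[317,188],[152,190]],188))
print('handle',f([[196,248],[286,242]],146))
print('stamp top',f([[602,308]],130),'glue',f([[456,343]],110),'jar',f([[587,247]],75),'bangle',f([[298,370]],6),'leaf',f([[521,429],[600,468]],3))
E
```

```text
case top [[918. 311. 188.]
 [940.  75. 188.]
 [676.  46. 188.]
 [658. 288. 188.]]
handle [[585. 227. 146.]
 [602.  92. 146.]]
stamp top [[ 533. -390.  130.]] glue [[ 469. -174.  110.]] jar [[ 644. -382.   75.]] bangle [[423.  79.   6.]] leaf [[ 349. -295.    3.]
 [ 295. -424.    3.]]
```

View pics/c1.png

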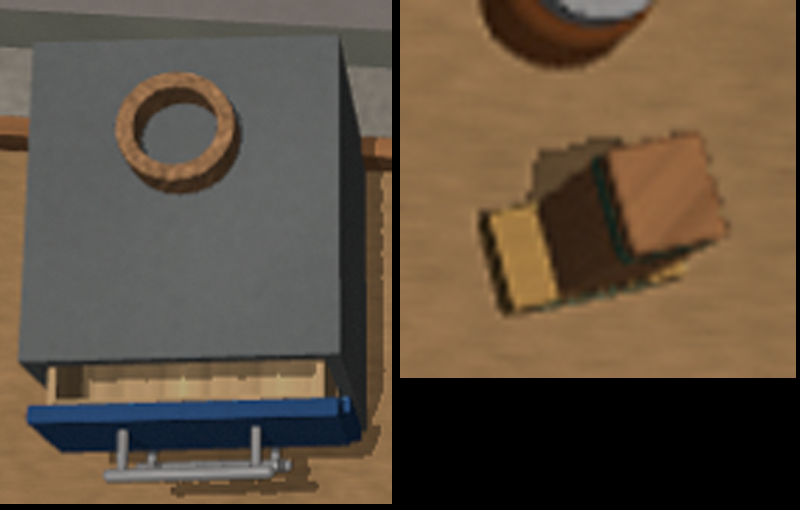

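The crops show the case top corners at (35,38), (338,36), (335,355) and (20,361), and the bar from (105,476) to (285,468). The stamp top has corners (608,150), (698,132), (728,233) and (632,255), and the left edge of the brass head runs from (490,212) to (515,310).

Run:
```python
from h import *
A=lambda p:np.array(p)/2.8+[100,5]
B=lambda p:(np.array(p)-[400,0])/6+[380,185]
def rect(P): 
    e=np.diff(np.r_[P,P[:1]],axis=0)[:,:2]; print(P[:,:2].round(1).tolist(),'c',P.mean(0).round(1),'len',np.linalg.norm(e,axis=1).round(1),'ang',np.degrees(np.arctan2(e[:,1],e[:,0])).round(1))
rect(onplane('top',A([[35,38],[338,36],[335,355],[20,361]]),188))
rect(onplane('top',A([[105,476],[285,468]]),146))
rect(onplane('top',A([[123,472],[256,468]]),146))
rect(onplane('top',A([[28,408],[350,398]]),180))
rect(onplane('top',B([[608,150],[698,132],[728,233],[632,255]]),130))
rect(onplane('top',B([[490,212],[515,310],[684,270]]),22))
```

```text
[[924.6, 312.3], [941.2, 74.6], [676.6, 53.7], [657.4, 288.0]] c [799.9 182.1 188. ] len [238.3 265.4 235.1 268.3] ang [ -86.  -175.5   94.7    5.2]
[[583.8, 228.0], [598.6, 90.9]] c [591.2 159.5 146. ] len [137.9 137.9] ang [-83.8  96.2]
[[587.8, 214.6], [597.3, 113.1]] c [592.5 163.9 146. ] len [101.9 101.9] ang [-84.7  95.3]
[[623.7, 280.4], [646.3, 40.8]] c [635.  160.6 180. ] len [240.6 240.6] ang [-84.6  95.4]
[[546.8, -370.0], [555.4, -402.0], [519.3, -412.5], [509.3, -378.7]] c [ 532.7 -390.8  130. ] len [33.1 37.6 35.3 38.5] ang [ -75.1 -163.8  106.5   12.9]
[[543.0, -353.2], [504.5, -363.4], [524.5, -429.4]] c [ 524. -382.   22.] len [39.8 68.9 78.4] ang [-165.1  -73.2   76.3]
```

The measured sizes agree with the given ones (40 x 36 handle, 240 wide case). The stamp is at about (533,-391) with yaw 15°, and the bar middle is at about (592,164) with unit yaw 5°. I'm moving toward the stamp, turning the tool on the way.

>>> {"api": "servo_tool", "payload": {"rows": [[0,0,-7.2,13.5,-45.8,2,0.3],[0,0,-7.2,13.5,-45.8,2,0.3],[0,0,-7.2,13.5,-45.8,2,0.3],[0,0,-7.2,13.5,-45.8,2,0.3],[0,0,-7.2,13.5,-45.8,2,0.3],[0,0,-7.2,13.5,-45.8,2,0.3],[0,0,-7.2,13.5,-45.8,2,0.3],[0,0,-7.2,13.5,-45.8,2,0.3],[0,0,-7.2,13.5,-45.8,2,0.3],[0,0,-7.2,13.5,-45.8,2,0.3],[0,0,-7.2,13.5,-45.8,2,0.3],[0,0,-7.2,13.5,-45.8,2,0.3],[0,0,-7.2,13.5,-45.8,2,0.3],[0,0,-7.2,13.5,-45.8,2,0.3],[0,0,-7.2,13.5,-45.8,2,0.3],[0,0,-7.2,13.5,-45.8,2,0.3],[0,0,-7.2,13.5,-45.8,2,0.3],[0,0,-7.2,13.5,-45.8,2,0.3],[0,0,-7.2,13.5,-45.8,2,0.3],[0,0,-7.2,13.5,-45.8,2,0.3]], "grip_force": 50}}

```text
clock: 2.65
eef_pos: [469.5, -404.9, 245.2]
eef_rot: [-3.141, 0.0, 0.253]
wrist_force: [1.0, 0.7, 0.4]
finger_gap: 65.7
finger_force: 0.0
```

>>> {"api": "servo_tool", "payload": {"rows": [[1.94,-7.24,0,0,0,-10,0.3],[1.94,-7.24,0,0,0,-10,0.3],[1.94,-7.24,0,0,0,-10,0.3],[1.94,-7.24,0,0,0,-10,0.3],[1.94,-7.24,0,0,0,-10,0.3],[1.94,-7.24,0,0,0,-10,0.3],[0,0,0,0,0,-10,0.3],[0,0,0,0,0,0,0.3]]}}

```text
clock: 3.65
eef_pos: [469.4, -403.3, 175.0]
eef_rot: [-3.136, -0.782, 0.255]
wrist_force: [-0.1, 0.5, 0.2]
finger_gap: 65.6
finger_force: 0.0
```

Run:
```python
from h import *
s=manip.read_state(); print(s['joints'].round(2),s['eef_pos'].round(1)); R=Ro.from_euler('xyz',s['eef_rot']).as_matrix(); print(R.round(3))
c=cam('wrist')
b=np.array([533,-391,0]); a=np.radians(15); ex=np.array([np.cos(a),np.sin(a),0]); ey=np.array([-np.sin(a),np.cos(a),0]); ez=np.array([0,0,1.])
im=manip.camera('wrist')[:,:,::-1].copy()
P=[b+x*ex+y*ey+z*ez for z in(22,130) for x,y in((-20,-1),(-20,1),(20,1),(20,-1)) for y in [y*(36 if z==22 else 18)]]
q=proj('wrist',P,c); print(q.round(0).tolist())
im=cv2.resize(im,None,fx=1.42,fy=1.42,interpolation=cv2.INTER_CUBIC)
for u in q: cv2.circle(im,tuple(int(v*1.42) for v in u),3,(255,0,255),1)
cv2.imwrite('pics/w1.png',im)
```

```text
[-1.08  0.38  1.68  0.9   1.07 -0.21] [ 469.4 -403.3  175. ]
[[ 0.686  0.256  0.68 ]
 [ 0.179 -0.967  0.183]
 [ 0.705 -0.004 -0.709]]
[[316.0, 262.0], [254.0, 262.0], [255.0, 231.0], [314.0, 231.0], [307.0, 218.0], [265.0, 218.0], [266.0, 180.0], [305.0, 180.0]]
```

View pics/w1.png

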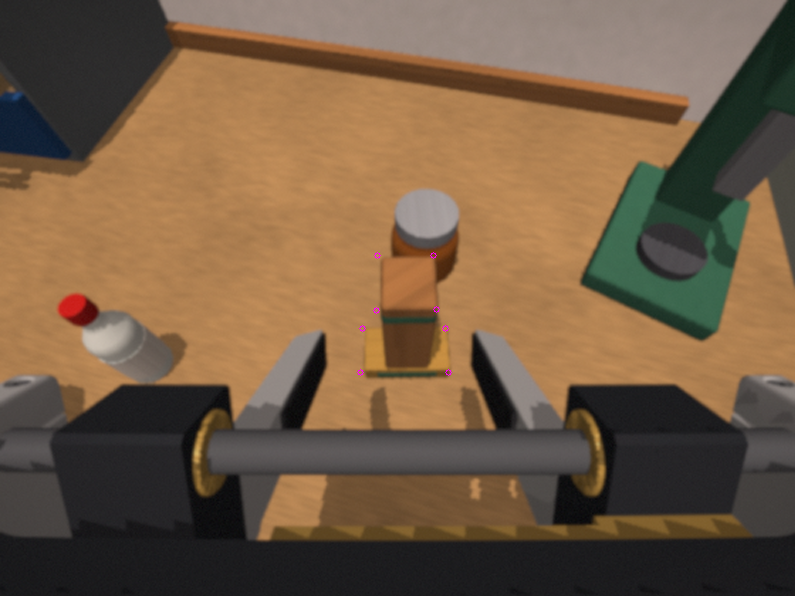

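The predicted stamp outline lands within about 3 px of the real one: the handle top spans (380,258)–(436,312), so the stamp is about 2 mm further to the right. I'm going in and gripping.

>>> {"api": "servo_tool", "payload": {"rows": [[0,0,0,2,-3,-24,0.3],[0,0,0,2,-3,-23,0.3],[0,0,0,13.6,3.7,-14.2,0.3],[0,0,0,13.6,3.7,-14.2,0.3],[0,0,0,13.6,3.7,-14.2,0.3],[0,0,0,13.6,3.7,-14.2,0.3],[0,0,0,13.6,3.7,-14.2,0.3],[0,0,0,0,0,0,0.3],[0,0,0,0,0,0,0.7],[0,0,0,0,0,0,0.7],[0,0,0,0,0,0,0.7],[0,0,0,0,0,0,0.7],[0,0,0,0,0,0,0.7]]}}

```text
clock: 5.32
eef_pos: [541.2, -391.2, 57.9]
eef_rot: [-3.138, -0.785, 0.256]
wrist_force: [-4.3, 0.7, 4.6]
finger_gap: 35.8
finger_force: 50.0
```

>>> {"api": "servo_tool", "payload": {"rows": [[0,0,0,0,0,20,0.7],[0,0,-3.65,0,0,32.5,0.7],[0,0,-3.65,0,0,32.5,0.7],[0,0,-3.65,0,0,32.5,0.7],[0,0,-3.65,0,0,32.5,0.7],[0,7.5,0,-14.1,28.8,2,0.7],[0,7.5,0,-14.1,28.8,2,0.7],[0,7.5,0,-14.1,28.8,2,0.7],[0,7.5,0,-14.1,28.8,2,0.7],[0,7.5,0,-14.1,28.8,0,0.7],[0,7.5,0,-14.1,28.8,0,0.7],[0,7.5,0,-14.1,28.8,0,0.7],[0,7.5,0,-14.1,28.8,0,0.7],[0,7.5,0,-14.1,28.8,0,0.7],[0,7.5,0,-14.1,28.8,0,0.7],[0,7.5,0,-14.1,28.8,0,0.7],[0,7.5,0,-14.1,28.8,0,0.7],[0,0,0,0,0,-20,0.7],[0,0,0,0,0,-20,0.7],[0,0,0,0,0,0,0.7]]}}

```text
clock: 7.82
eef_pos: [371.7, -45.2, 174.5]
eef_rot: [-3.135, 0.788, 0.002]
wrist_force: [-0.4, -0.3, -2.8]
finger_gap: 35.6
finger_force: 50.0
```

Run:
```python
from h import *
s=manip.read_state(); print(s['joints'].round(2),s['eef_pos'].round(1),s['eef_rot'].round(3),s['finger_gap'],s['wrist_force'].round(1))
a=manip.camera('scene')[120:330,180:420,::-1]; snap('scene','sc2.png',(150,80,430,290),2.8)
```

```text
[-0.15  0.45  1.59 -0.1   1.88  1.43] [371.7 -45.2 174.5] [-3.135e+00  7.880e-01  2.000e-03] 35.61978181619445 [-0.4 -0.3 -2.8]
```

View pics/sc2.png

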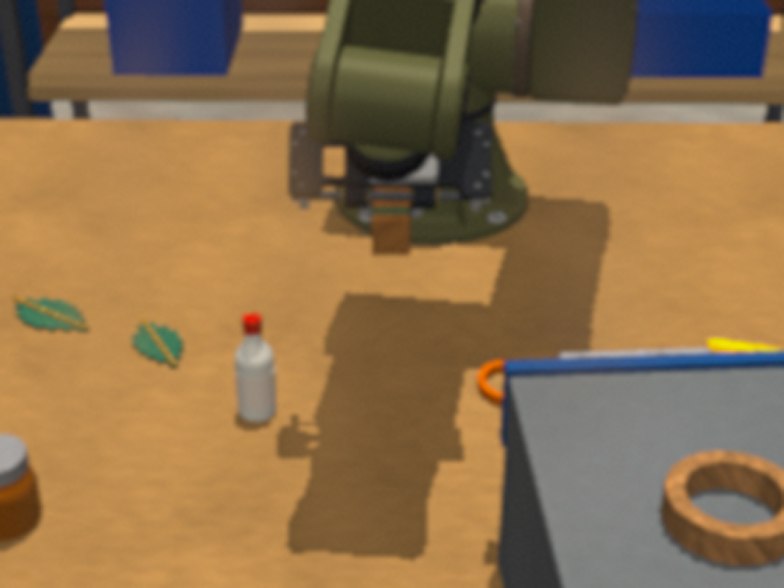

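The stamp is held level, its handle end at (390,235), clear of the glue bottle and robot base. Lowering it now.

>>> {"api": "servo_tool", "payload": {"rows": [[0,0,0,0,0,-25,0.7],[0,0,0,0,0,-30,0.7],[0,0,0,0,0,-30,0.7],[0,0,0,0,0,-30,0.7],[0,0,0,0,0,-25,0.7],[0,0,0,0,0,-10,0.7],[0,0,0,0,0,-5,0.7],[0,0,0,0,0,-2,0.7],[0,0,0,0,0,0,0.7]]}}

```text
clock: 9.05
eef_pos: [372.4, -45.3, 18.9]
eef_rot: [-3.136, 0.785, 0.001]
wrist_force: [0.3, -0.4, -2.7]
finger_gap: 35.4
finger_force: 50.0
```

>>> {"api": "servo_tool", "payload": {"rows": [[0,0,0,0,0,-2,0.7],[0,0,0,0,0,-2,0.7],[0,0,0,0,0,-1,0.7],[0,0,0,0,0,-1,0.7],[0,0,0,0,0,0,0.7]]}}

```text
clock: 9.68
eef_pos: [372.3, -45.2, 14.6]
eef_rot: [-3.136, 0.787, 0.001]
wrist_force: [-1.9, 3.9, 25.8]
finger_gap: 35.7
finger_force: 50.0
```

>>> {"api": "servo_tool", "payload": {"rows": [[0,0,0,0,0,0.7,0.7],[0,0,0,0,0,0,0.6],[0,0,0,0,0,0,0.45],[0,0,0,0,0,0,0.3],[0,0,0,0,0,0,0.3],[0,0,0,0,0,0,0.3],[0,0,0,0,0,0,0.3]], "grip_force": 10}}

```text
clock: 10.55
eef_pos: [372.1, -45.3, 13.1]
eef_rot: [-3.136, 0.786, 0.001]
wrist_force: [0.6, 0.3, -0.2]
finger_gap: 65.9
finger_force: 0.0
```

>>> {"api": "servo_tool", "payload": {"rows": [[0,0,0,14,0,14,0.3],[0,0,0,20,0,20,0.3],[0,0,0,22,0,22,0.3],[0,0,0,22,0,22,0.3],[0,-7.5,0,10,0,25,0.3],[0,-7.5,0,10,0,25,0.3],[0,-7.5,0,10,0,25,0.3],[0,-7.5,0,10,0,25,0.68],[0,-7.5,0,10,0,25,0.68],[0,-7.5,0,10,0,30,0.68],[0,0,9.5,8.2,21,0,0.68],[0,0,9.5,8.2,21,0,0.68],[0,0,9.5,8.2,21,0,0.68],[0,0,9.5,8.2,21,0,0.68],[0,0,9.5,8.2,21,0,0.68],[0,0,9.5,8.2,21,0,0.68],[0,0,9.5,8.2,21,0,0.68],[0,0,9.5,8.2,21,0,0.68],[0,0,9.5,8.2,21,0,0.68],[0,0,9.5,8.2,20,0,0.68]]}}

```text
clock: 13.05
eef_pos: [592.2, 164.4, 246.0]
eef_rot: [-3.136, 0.001, 1.664]
wrist_force: [-0.2, -0.3, 0.6]
finger_gap: 30.0
finger_force: 0.0
```

Run:
```python
from h import *
s=manip.read_state(); print(s['joints'].round(2),s['eef_pos'].round(1),s['eef_rot'].round(3),s['finger_gap'])
w=manip.camera('wrist')[:,:,::-1].copy()
c=cam('wrist'); a=np.radians(5.1); ey=np.array([-np.sin(a),np.cos(a),0]); b=np.array([592.5,164,146])
for k in(-51,0,51):
    q=proj('wrist',[b+k*ey],c)[0]; print(q.round(0)); cv2.circle(w,tuple(int(v) for v in q),3,(255,0,255),1)
t=manip.camera('top')[:,:,::-1]
t=cv2.resize(t[190:290,180:320],(420,300),interpolation=cv2.INTER_CUBIC)
w=cv2.resize(w,(400,300)); o=np.hstack([cv2.resize(t,(400,286)),w[:286]]); cv2.imwrite('pics/m1.png',o)
```

```text
[0.21 0.42 1.26 0.   1.46 0.12] [592.2 164.4 246. ] [-3.136e+00  1.000e-03  1.664e+00] 30.04905043430548
[280. 258.]
[281. 210.]
[281. 157.]
```

View pics/m1.png

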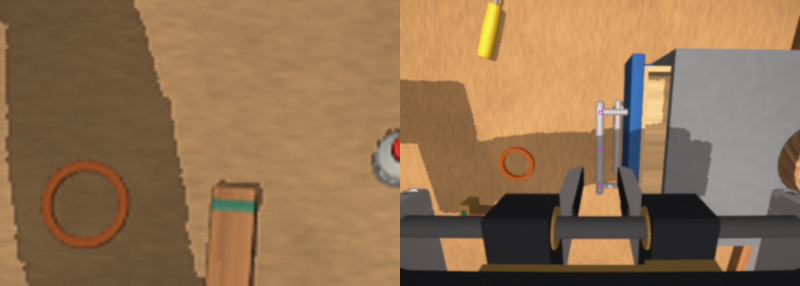

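The wrist view on the right shows the projected points lying on the bar, at (600,112) to (600,185). In the top view on the left, the stamp lies flat with its handle end at (235,190). Going down onto the bar.

>>> {"api": "servo_tool", "payload": {"rows": [[0,0,0,0,0,-25,0.68],[0,0,0,0,0,-30,0.68],[0,0,0,0,0,-20,0.68],[0,0,0,0,0,-15,0.68],[0,0,0,0,0,-15,0.68],[0,0,0,0,0,-14,0.68],[0,0,0,0,0,0,0.68],[0,0,0,0,0,0,0.95],[0,0,0,0,0,0,0.95],[0,0,0,0,0,0,0.95],[0,0,0,0,0,0,0.95]], "grip_force": 30}}

```text
clock: 14.52
eef_pos: [592.3, 163.8, 127.7]
eef_rot: [-3.138, 0.0, 1.659]
wrist_force: [-0.9, 0.9, 3.6]
finger_gap: 10.1
finger_force: 30.0
```

>>> {"api": "servo_tool", "payload": {"rows": [[0,0,0,-4,-0.4,0,0.95],[0,0,0,-8,-0.7,0,0.95],[0,0,0,-12,-1.1,0,0.95],[0,0,0,-14,-1.2,0,0.95],[0,0,0,-14,-1.2,0,0.95],[0,0,0,-14,-1.2,0,0.95],[0,0,0,-14,-1.2,0,0.95],[0,0,0,-14,-1.2,0,0.95],[0,0,0,-14,-1.2,0,0.95],[0,0,0,-14,-1.2,0,0.95],[0,0,0,-12,-1.1,0,0.95],[0,0,0,-8,-0.7,0,0.95],[0,0,0,-4,-0.4,0,0.95],[0,0,0,0,0,0,0.95]]}}

```text
clock: 16.27
eef_pos: [445.9, 150.8, 127.6]
eef_rot: [-3.138, 0.001, 1.659]
wrist_force: [-0.8, -0.4, 7.4]
finger_gap: 10.0
finger_force: 30.0
```

>>> {"api": "servo_tool", "payload": {"rows": [[0,0,0,0,0,0,0.68],[0,0,0,0,0,0,0.68],[0,0,0,0,0,5,0.68],[0,0,0,0,0,20,0.68],[0,0,0,0,0,30,0.68],[0,0,0,0,0,30,0.68],[0,0,-9.5,-6.7,-19.6,20,0.3],[0,0,-9.5,-6.7,-19.6,10,0.3],[0,0,-9.5,-6.7,-19.6,0,0.3],[0,0,-9.5,-6.7,-19.6,0,0.3],[0,0,-9.5,-6.7,-19.6,0,0.3],[0,0,-9.5,-6.7,-19.6,0,0.3],[0,0,-9.5,-6.7,-19.6,0,0.3],[0,0,-9.5,-6.7,-19.6,0,0.3],[0,0,-9.5,-6.7,-19.6,0,0.3],[0,0,-9.5,-6.7,-19.6,0,0.3],[0,0,0,0,0,0,0.3]]}}

```text
clock: 18.4
eef_pos: [378.9, -45.7, 242.4]
eef_rot: [-3.137, 0.0, -0.001]
wrist_force: [1.7, 0.2, -0.5]
finger_gap: 65.6
finger_force: 0.0
```

Run:
```python
from h import *
s=manip.read_state(); print(s['joints'].round(2),s['eef_pos'].round(1),s['eef_rot'].round(3),s['finger_gap'])
w=manip.camera('wrist')[:,:,::-1].copy(); c=cam('wrist')
for P in [(x,y,40) for x,h in((314,36),(336,36),(336,18),(444,18)) for y in(-45.3-h,-45.3+h)]:
    q=proj('wrist',[P],c)[0]; print(P,(q*1.42).round(0)); cv2.circle(w,tuple(int(v) for v in q),2,(255,0,255),1)
cv2.imwrite('pics/w2.png',cv2.resize(w,None,fx=1.42,fy=1.42,interpolation=cv2.INTER_CUBIC))
```

```text
[-0.22 -0.12  1.89  0.    1.37  1.35] [378.9 -45.7 242.4] [-3.137e+00  0.000e+00 -1.000e-03] 65.64367804511043
(314, -81.3, 40) [437. 334.]
(314, -9.299999999999997, 40) [362. 333.]
(336, -81.3, 40) [438. 312.]
(336, -9.299999999999997, 40) [362. 311.]
(336, -63.3, 40) [419. 312.]
(336, -27.299999999999997, 40) [381. 311.]
(444, -63.3, 40) [420. 194.]
(444, -27.299999999999997, 40) [380. 194.]
```

View pics/w2.png

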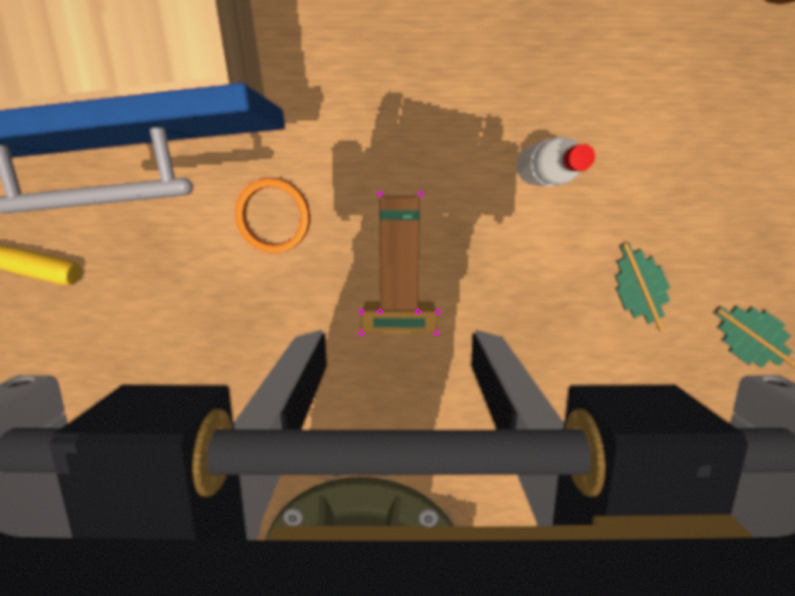

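The stamp's edges match the prediction almost exactly: the handle runs from (380,195) to (419,311), and the head from (362,311) to (437,334). It is flat and straight, and the drawer is open. Grasping from above.

>>> {"api": "servo_tool", "payload": {"rows": [[0,0,0,-3,0,-30,0.3],[0,0,0,-3,0,-40,0.3],[0,0,0,-3,0,-40,0.3],[0,0,0,0,0,-40,0.3],[0,0,0,0,0,-35,0.3],[0,0,0,0,0,-25,0.3],[0,0,0,0,0,-16,0.3],[0,0,0,0,0,-10,0.3],[0,0,0,0,0,0,0.3],[0,0,0,0,0,0,0.7],[0,0,0,0,0,0,0.7],[0,0,0,0,0,0,0.7],[0,0,0,0,0,0,0.7],[0,0,0,0,0,0,0.7]], "grip_force": 50}}

```text
clock: 20.2
eef_pos: [370.2, -45.1, 6.4]
eef_rot: [-3.137, 0.0, 0.001]
wrist_force: [-0.5, 0.6, 6.5]
finger_gap: 35.9
finger_force: 50.0
```

>>> {"api": "servo_tool", "payload": {"rows": [[0,0,0,0,0,10,0.7],[0,0,0,0,0,40,0.7],[0,0,0,0,0,45,0.7],[0,0,0,0,0,45,0.7],[0,0,0,0,0,45,0.7],[0,0,0,0,0,45,0.7],[0,0,0,0,0,20,0.7],[0,0,9.5,18.9,19.7,0,0.7],[0,0,9.5,18.9,19.7,0,0.7],[0,0,9.5,18.9,19.7,0,0.7],[0,0,9.5,18.9,19.7,0,0.7],[0,0,9.5,18.9,19.7,0,0.7],[0,0,9.5,18.9,19.7,0,0.7],[0,0,9.5,18.9,19.7,0,0.7],[0,0,9.5,18.9,19.7,0,0.7],[0,0,9.5,18.9,19.7,0,0.7],[0,0,9.5,18.9,19.7,0,0.7],[0,0,0,0,0,0,0.7]]}}

```text
clock: 22.45
eef_pos: [559.2, 152.8, 255.7]
eef_rot: [-3.135, 0.001, 1.661]
wrist_force: [-0.6, -0.5, -2.5]
finger_gap: 35.5
finger_force: 50.0
```

Run:
```python
from h import *
s=manip.read_state(); print(s['joints'].round(2),s['eef_pos'].round(1),s['eef_rot'].round(3),s['finger_gap'],s['wrist_force'].round(1))
snap('wrist','w3.png',s=1.42)
c=cam('wrist'); a=np.radians(5.1); ex=np.array([np.cos(a),np.sin(a),0]); ey=np.array([-np.sin(a),np.cos(a),0]); b=np.array([558.5,160.9,162])
print('wall tops',[(proj('wrist',[b+x*ex+y*ey],c)[0]*1.42).round(0).tolist() for x,y in((-58,99),(-58,-99),(60,99),(60,-99))])
```

```text
[0.2  0.34 1.35 0.   1.46 0.11] [559.2 152.8 255.7] [-3.135e+00  1.000e-03  1.661e+00] 35.45391098556643 [-0.6 -0.5 -2.5]
wall tops [[305.0, 126.0], [320.0, 417.0], [498.0, 126.0], [483.0, 417.0]]
```

View pics/w3.png

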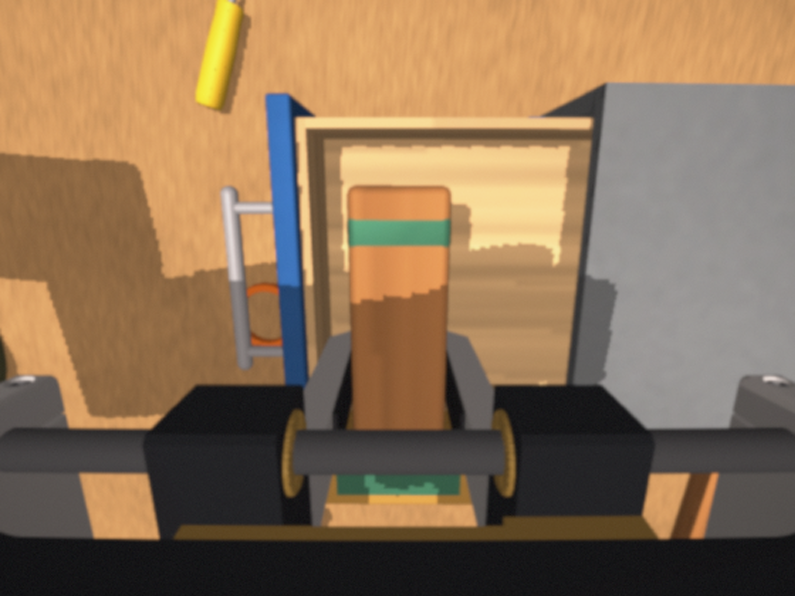

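The stamp is over the open drawer, handle end at (400,190). The drawer's inner corner at about (312,130) agrees with the predicted (305,126), and there is room all round. Lowering.

>>> {"api": "servo_tool", "payload": {"rows": [[0,0,0,3,0,-20,0.7],[0,0,0,3,0,-30,0.7],[0,0,0,0,0,-30,0.7],[0,0,0,0,0,-25,0.7],[0,0,0,0,0,-20,0.7],[0,0,0,0,0,-12,0.7],[0,0,0,0,0,-4,0.7],[0,0,0,0,0,0,0.7]]}}

```text
clock: 23.5
eef_pos: [565.2, 151.8, 115.7]
eef_rot: [-3.137, 0.0, 1.658]
wrist_force: [0.5, -0.0, -2.3]
finger_gap: 36.2
finger_force: 50.0
```

>>> {"api": "servo_tool", "payload": {"rows": [[0,0,0,0,0,-3,0.7],[0,0,0,0,0,-2,0.7],[0,0,0,0,0,-2,0.7],[0,0,0,0,0,-1.5,0.7],[0,0,0,0,0,0,0.7]]}}

```text
clock: 24.12
eef_pos: [567.3, 152.1, 110.4]
eef_rot: [3.139, 0.0, 1.659]
wrist_force: [0.3, -1.8, 22.4]
finger_gap: 35.7
finger_force: 50.0
```

>>> {"api": "servo_tool", "payload": {"rows": [[0,0,0,0,0,0,0.7],[0,0,0,0,0,0,0.7],[0,0,0,0,0,-1,0.7],[0,0,0,0,0,0,0.7]], "grip_force": 5}}

```text
clock: 24.62
eef_pos: [566.3, 152.1, 107.3]
eef_rot: [-3.14, 0.0, 1.659]
wrist_force: [0.1, 0.7, 6.6]
finger_gap: 35.9
finger_force: 5.0
```

>>> {"api": "servo_tool", "payload": {"rows": [[0,0,0,0,0,0,0.5],[0,0,0,0,0,0,0.43],[0,0,0,0,0,0,0.43],[0,0,0,0,0,0,0.43],[0,0,0,0,0,5,0.43],[0,0,0,0,0,20,0.43],[0,0,0,0,0,40,0.43],[0,0,0,0,0,50,0.43],[0,0,0,0,0,40,0.43],[0,0,0,0,0,0,0.43]]}}

```text
clock: 25.88
eef_pos: [565.9, 152.1, 264.2]
eef_rot: [3.141, -0.0, 1.659]
wrist_force: [0.1, 0.6, -0.6]
finger_gap: 53.3
finger_force: 0.0
```

Run:
```python
from h import *
s=manip.read_state(); print(s['eef_pos'].round(1),s['eef_rot'].round(3),s['finger_gap'])
w=cv2.resize(manip.camera('wrist')[:,:,::-1],(400,300)); t=manip.camera('scene')[100:310,290:520,::-1]
cv2.imwrite('pics/w4.png',np.hstack([w,cv2.resize(t,(329,300),interpolation=cv2.INTER_CUBIC)]))
```

```text
[565.9 152.1 264.2] [ 3.141 -0.     1.659] 53.32992585861261
```

View pics/w4.png

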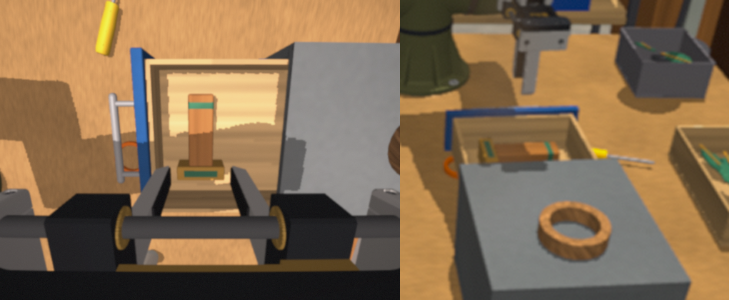

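The stamp lies flat in the drawer, handle end at (202,97) and head at (202,170), clear of the walls. Going back to the bar to push the drawer shut.

>>> {"api": "servo_tool", "payload": {"rows": [[0,0,0,-25,-0.3,0,0.68],[0,0,0,-35,-0.4,0,0.68],[0,0,0,-35,-0.3,0,0.68],[0,0,0,-25,-0.3,0,0.68],[0,0,0,0,0,-26,0.68],[0,0,0,0,0,-30,0.68],[0,0,0,0,0,-30,0.68],[0,0,0,0,0,-20,0.68],[0,0,0,0,0,-16,0.68],[0,0,0,0,0,-14,0.68],[0,0,0,0,0,0,0.68],[0,0,0,0,0,0,0.95],[0,0,0,0,0,0,0.95],[0,0,0,0,0,0,0.95],[0,0,0,0,0,0,0.95]], "grip_force": 30}}

```text
clock: 27.85
eef_pos: [445.4, 150.7, 125.2]
eef_rot: [-3.138, 0.0, 1.659]
wrist_force: [0.1, -0.1, 4.9]
finger_gap: 9.9
finger_force: 30.0
```

Pushing gently, so that the stamp does not slide.

>>> {"api": "servo_tool", "payload": {"rows": [[0,0,0,2,0.2,0,0.95],[0,0,0,5,0.4,0,0.95],[0,0,0,8,0.7,0,0.95],[0,0,0,10,0.9,0,0.95],[0,0,0,10,0.9,0,0.95],[0,0,0,10,0.9,0,0.95],[0,0,0,10,0.9,0,0.95],[0,0,0,10,0.9,0,0.95],[0,0,0,10,0.9,0,0.95],[0,0,0,10,0.9,0,0.95],[0,0,0,10,0.9,0,0.95],[0,0,0,10,0.9,0,0.95],[0,0,0,10,0.9,0,0.95],[0,0,0,10,0.9,0,0.95],[0,0,0,10,0.9,0,0.95],[0,0,0,8,0.7,0,0.95],[0,0,0,6,0.5,0,0.95],[0,0,0,4,0.3,0,0.95],[0,0,0,2,0.2,0,0.95],[0,0,0,0,0,0,0.95]]}}

```text
clock: 30.35
eef_pos: [600.6, 164.5, 125.2]
eef_rot: [-3.138, 0.0, 1.659]
wrist_force: [1.4, -0.2, 6.0]
finger_gap: 10.2
finger_force: 30.0
```

>>> {"api": "servo_tool", "payload": {"rows": [[0,0,0,3,0.3,0,0.95],[0,0,0,3,0.3,0,0.95],[0,0,0,3,0.3,0,0.95],[0,0,0,2,0.2,0,0.95],[0,0,0,0,0,0,0.95]]}}

```text
clock: 30.98
eef_pos: [611.6, 165.5, 125.2]
eef_rot: [-3.138, 0.001, 1.659]
wrist_force: [0.9, -0.9, 5.7]
finger_gap: 9.9
finger_force: 30.0
```

>>> {"api": "servo_tool", "payload": {"rows": [[0,0,0,3,0.3,0,0.95],[0,0,0,2,0.2,0,0.95],[0,0,0,2,0.2,0,0.95],[0,0,0,1,0.1,0,0.95],[0,0,0,0,0,0,0.95]]}}

```text
clock: 31.6
eef_pos: [619.5, 166.2, 125.2]
eef_rot: [-3.138, 0.001, 1.659]
wrist_force: [1.0, -1.6, 5.0]
finger_gap: 10.3
finger_force: 30.0
```

>>> {"api": "servo_tool", "payload": {"rows": [[0,0,0,3,0.3,0,0.95],[0,0,0,2,0.2,0,0.95],[0,0,0,2,0.2,0,0.95],[0,0,0,1,0.1,0,0.95],[0,0,0,0,0,0,0.95]]}}

```text
clock: 32.22
eef_pos: [620.8, 166.4, 124.8]
eef_rot: [-3.119, 0.002, 1.659]
wrist_force: [-58.0, -10.8, 31.3]
finger_gap: 13.0
finger_force: 30.0
```

It stopped at x = 620.8 with a force of 58 N, which is the end of travel. I'm relieving the push, opening and checking.

>>> {"api": "servo_tool", "payload": {"rows": [[0,0,0,-3,-0.3,0,0.95],[0,0,0,-2.5,-0.2,0,0.95],[0,0,0,0,0,0,0.95]]}}

```text
clock: 32.6
eef_pos: [619.6, 166.2, 125.0]
eef_rot: [-3.131, 0.001, 1.659]
wrist_force: [-19.2, -4.9, 11.7]
finger_gap: 10.1
finger_force: 30.0
```

>>> {"api": "servo_tool", "payload": {"rows": [[0,0,0,0,0,0,0.7],[0,0,0,0,0,0,0.68],[0,0,0,0,0,0,0.68],[0,0,0,0,0,5,0.68],[0,0,0,0,0,20,0.68],[0,0,0,0,0,30,0.68],[0,0,0,0,0,40,0.68],[0,0,0,-20,0,30,0.68],[0,0,0,-50,0,0,0.68],[0,0,0,-50,0,0,0.68],[0,0,0,-50,0,0,0.68],[0,0,0,-40,0,0,0.68],[0,0,0,0,0,0,0.68]]}}

```text
clock: 34.22
eef_pos: [410.3, 166.8, 250.7]
eef_rot: [-3.139, 0.0, 1.66]
wrist_force: [0.1, -0.4, 1.2]
finger_gap: 29.9
finger_force: 0.0
```

Run:
```python
from h import *
s=manip.read_state(); print(s['eef_pos'].round(1),s['wrist_force'].round(1),s['clock'])
t=manip.camera('top')[:,:,::-1]; w=manip.camera('wrist')[:,:,::-1]
cv2.imwrite('pics/end.png',np.hstack([cv2.resize(t[:300],(420,225)),cv2.resize(w[:225],(370,225))]) if 0 else np.hstack([cv2.resize(t[60:180,100:240],(350,300),interpolation=cv2.INTER_CUBIC),cv2.resize(w,(400,300))]))
```

```text
[410.3 166.8 250.7] [ 0.1 -0.4  1.2] 34.225
```

View pics/end.png

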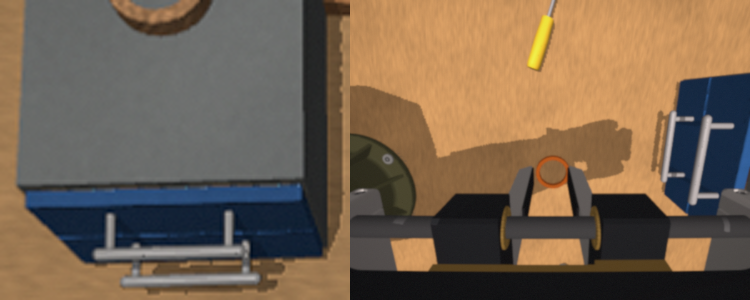

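The top view shows the blue front closed against the case, with only a thin seam at (160,188). The bangle is in place and the robot is clear of everything.

Run:
```python
from h import *
print(onplane('top',[[138,161],[208,159.6]],146).mean(0).round(1)); print(manip.sign_off())
```

```text
[621.3 155.5 146. ]
the job is handed in; nothing more can be done
None
```

The stamp was laid flat on the bench and let go, then picked up again and laid flat in the top drawer. The drawer is pushed shut to its stop, and the job was handed in at about 34 s.

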